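# Set up the paint straining tower

### The arm

A 7-joint arm with a two-finger parallel gripper is mounted at the origin on the work surface. World frame = base frame: x ahead of the robot, y to its left, z up, the work surface at z = 0. Lengths are in m, angles in rad, forces in N, time in s.
With the tool pointing down it reaches from about 0.4 to 0.85 m from the base axis. Payload 10.4 kg.
Tool frame: the origin (TCP) lies midway between the tips of the shut fingers; the grasp point (between the pads) lies 19 mm behind it; x points along the fingers, y is the direction in which the jaws open and shut, and the axes are right-handed (so a half turn about x gives the same grasp; the last joint's range is limited). The gripper opens to 87 mm and grips with 3 to 60 N. Pads are 19 mm wide; open, the fingers measure 117 mm over their backs; the gripper's body (75 mm by 190 mm) begins 51 mm behind the grasp point.
Start: joints at [1.204, 0.332, -0.065, 1.46, 0.022, 1.35, -0.088], TCP at [0.211, -0.588, 0.223] pointing down, gripper open.
Joint ranges: [-2.6, 2.6], [-0.5, 2.12], [-1.47, 1.34], [0.16, 2.42], [-1.27, 4.41], [0.06, 2.06], [-2.6, 2.6]. Speed limits (rad/s): [2.22, 2.22, 2.79, 2.79, 3.14, 3.14, 3.14].

### API

Orientations are given as a unit quaternion [x, y, z, w].
In Python, from bench import * gives the robot as it stands.
- The arm moves only by the shell command python3 -m inch 'ROWS' [FORCE]. ROWS is JSON, a list that holds one entry, the list of rows, each a list of 7 numbers: the shift along the world's x, y, z each as a share of 120 mm, from -1 to 1, then the turn, a rotation vector about the world's x, y, z each as a share of 2 pi rad, from -1 to 1, then the closure, from 0 (fully open) to 1 (shut). A call has 1 to 10 rows; each row is the pose to reach, as a shift and turn from the pose commanded when the call began, turning the shorter way round; what a row does not reach only later rows make up. A row lasts 1/10 s, in which the tool goes at most 50 mm and 8.59 degrees, less where a joint would pass 70% of its speed; a pose out of reach is approached as far as the arm can. A call with a number of a shift or a turn outside -1 to 1 is refused whole. A call with a gripper value outside its range is refused whole. The fingers move at their own pace and stop on an object; FORCE is the grip in N (left out, the last holds). Time passes only in rows, so rows that repeat a pose let the fingers close. It gives the time, the measured TCP pose, the force and the opening at its end, in the units of the state.
- read_state(): the state, without advancing time (a new reading comes with each control period).
- camera(name): name is "scene" or "top"; returns the picture (480x640x3 uint8, red, green, blue); there is no depth.
- get_calibration(name): a dict with "fx", "fy", "cx", "cy" (pixels), "xyz" and "attitude" of the camera in the world. Camera axes: x right, y up, looking along -z (the intrinsics and any distortion apply to the point x, -y, -z); pixel columns grow to the right and rows downward; lengths in m; the calibration is good to about 2 mm. A picture is of the moment at which its call begins. get_calibration takes no time and is no camera call.
- close_job(): hands the job in, once; it reports no verdict.
The state is a dict: "time": time; "joint_positions": joint angles; "joint_vel": joint speeds; "joint_torque": joint torques, N m; "ee_pos": TCP position; "eef_rot": TCP orientation; "ft_force": force on the tool from outside, world axes, zero at the start; "torque": the same for the moment, N m; "width": finger opening in m.
Only numpy, scipy, OpenCV 4.12 (cv2) and the standard library are available. Lean on these libraries where they do the work, as an engineer would, in place of code of your own. Each camera call takes 0.05 s, during which the arm holds its last target.

### The job

Set up the straining tower for the next batch of paint, building it from the bottom up: stand the steel pot inside the ring stand, then fit the fine strainer (the plain one without a brim) into the mouth of the pot, then the brimmed coarse strainer into the fine one, and last close the top with the knobbed lid. Set each part down gently rather than dropping it, so that it sits upright and fully home, and leave the paint tin, the tape roll and the brush where they are.

Things in the scene. Friction and masses are not known exactly. Their poses are not given: they have to be found in the camera images.
- stand: Dark steel ring stand, fixed to the bench (at a new place each time): base disc 112 mm across, 6 mm thick, with an upright ring on it, 90 mm outside and 82 mm inside diameter, top 18 mm above the bench. The pot stands inside the ring on the base disc (origin 6 mm above the stand's) with 9 mm of play all round. Origin: centre of the underside; z up.
- pot: Open straight-sided steel pot, loose, standing mouth up, 64 mm outside diameter, 80 mm high, wall 3 mm (mouth 58 mm wide), about 0.25 kg. Can be gripped across its outside. Origin: centre of its underside; z up along its axis.
- fine_strainer: Fine strainer: white plastic, loose, upright, 72 mm high, no brim, many tiny holes in its floor, 0.09 kg. Lower 36 mm: cone, diameter 40 mm at foot, 54 at top. Above it an open collar (grip outside), 64 mm outside, 58 inside. The collar's foot rests on the pot's rim: seated origin 44 mm above the pot's origin. Origin: centre of underside; z up along axis.
- coarse_strainer: Coarse strainer: white plastic, loose, upright, 56 mm high, flat brim 84 mm across, four big holes in its floor, 0.09 kg. Lower 20 mm: cone, diameter 42 mm at foot, 54 at top; brim from 20 to 24 mm up; above it an open collar (grip outside), 64 mm outside, 58 inside. Brim rests on the fine strainer's rim: seated origin 52 mm above that one's. Origin: centre of underside; z up.
- lid: Round steel lid, loose, knob up, 0.14 kg. From below: tapered plug 14 mm deep (diameter 40 mm at foot, 54 at top); disc 66 mm across, from 14 to 19 mm up; straight round black knob (the grip), 24 mm diameter, from 19 to 55 mm up. The disc rests on the coarse strainer's rim: seated origin 42 mm above that one's. Origin: centre of underside; z up.
- paint_tin: Bystander: closed round paint tin, 84 mm in diameter, 100 mm high. Leave it alone. Origin: centre of its underside.
- tape_roll: Bystander: roll of paper masking tape lying flat, 84 mm across, 60 mm hole, 24 mm high. Leave it alone. Origin: centre of its underside.
- brush: Bystander: hand brush with a wooden handle, lying flat. Leave it alone. Origin: underneath its middle, x axis along it, handle towards -x.
Things that resemble listed ones, but are neither listed nor needed, are in the scene too. What is shaped like the stand but orange is not meant.

How it is judged:
On the way, in this order (a step that is already met when the one before it is completed fails the run):
1. The pot stands upright inside the ring stand (z of pot in the frame of stand between 0.003 and 0.009 m and horizontal distance between pot and stand below 0.0115 m and angle between pot's own z axis and vertical below 0.06 rad), for 0.2 s.
2. The fine strainer sits fully home in the pot (all of step 1 and z of fine_strainer in the frame of pot between 0.041 and 0.047 m and horizontal distance between fine_strainer and pot below 0.005 m and angle between fine_strainer's own z axis and vertical below 0.06 rad), for 0.2 s.
3. The coarse strainer sits fully home in the fine strainer (all of step 2 and z of coarse_strainer in the frame of fine_strainer between 0.049 and 0.055 m and horizontal distance between coarse_strainer and fine_strainer below 0.005 m and angle between coarse_strainer's own z axis and vertical below 0.06 rad), for 0.2 s.
4. The lid sits fully home on the coarse strainer (all of step 3 and z of lid in the frame of coarse_strainer between 0.039 and 0.045 m and horizontal distance between lid and coarse_strainer below 0.005 m and angle between lid's own z axis and vertical below 0.06 rad), for 0.2 s.
At the end, for the whole second after the job is handed in: Pot in the stand (axis within 11.5 mm), fine strainer in pot, coarse strainer in fine one, lid in coarse one (each within 5 mm of the axis below); all within 3 mm of seated height, within 0.06 rad of upright, released and at rest (all of step 4 and linear speed of each of pot, fine_strainer, coarse_strainer, lid below 0.02 m/s and contact force between the fingers and pot below 0.1 N and contact force between the fingers and fine_strainer below 0.1 N and contact force between the fingers and coarse_strainer below 0.1 N and contact force between the fingers and lid below 0.1 N); the robot touches nothing.
It fails at once if The paint tin, tape roll or brush is disturbed (moved more than 25 mm) (distance of any of paint_tin, tape_roll, brush from where it was at the start of the episode above 0.025 m).
It fails at once if A part is dropped (falls free faster than 0.8 m/s, from more than about 30 mm) ((linear speed of pot above 0.8 m/s and contact force between the fingers and pot below 0.05 N) or (linear speed of fine_strainer above 0.8 m/s and contact force between the fingers and fine_strainer below 0.05 N) or (linear speed of coarse_strainer above 0.8 m/s and contact force between the fingers and coarse_strainer below 0.05 N) or (linear speed of lid above 0.8 m/s and contact force between the fingers and lid below 0.05 N)).
It also fails if it takes over 106 s, if anything falls off the work surface, if the arm or the gripper's body presses on something with over 40 N, if the wrist force passes 120 N, or if a joint passes its speed limit or range.

## Working session

There is one attempt and no reset: what is moved stays moved. The work goes in short steps, Python scripts to look and compute and a shell command to move; the robot and the scene stay as the last step left them, time stands still between calls to the robot, and variables do not carry over. Pictures are saved under pics/ and viewed, and the job is handed in when it is done.

```bash
ls; mkdir -p pics
python3 - <<'E'
from bench import *
import cv2
s=read_state();print({k:s[k] for k in("time","ee_pos","eef_rot","ft_force","width")})
for n in("scene","top"):
    print(n,get_calibration(n)); cv2.imwrite(f"pics/{n}0.png",camera(n)[:,:,::-1])
E
```

```text
pics
{'time': 0.0, 'ee_pos': array([ 0.2105209 , -0.58806449,  0.22173596]), 'eef_rot': array([-0.69658102, -0.12144467,  0.69679138, -0.12044849]), 'ft_force': array([-0.77370909,  0.08518676,  0.57547523]), 'width': 0.08713627694263822}
scene {'fx': 502.84349894150023, 'fy': 502.84349894150023, 'cx': 315.65137492621415, 'cy': 246.4518168923789, 'xyz': array([1.12629193, 0.19729725, 0.95198293]), 'attitude': array([0.15021045, 0.22357734, 0.79735919, 0.54006325])}
top {'fx': 483.7417133398431, 'fy': 483.7417133398431, 'cx': 323.7916923152509, 'cy': 241.4603971396776, 'xyz': array([ 0.51436293, -0.04544403,  1.04825221]), 'attitude': array([ 0.05702677, -0.03641209, -0.70453903,  0.70643249])}
```

View pics/scene0.png

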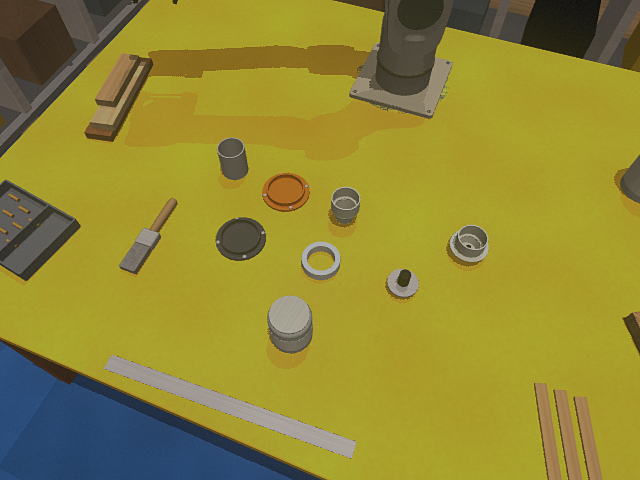

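View pics/top0.png

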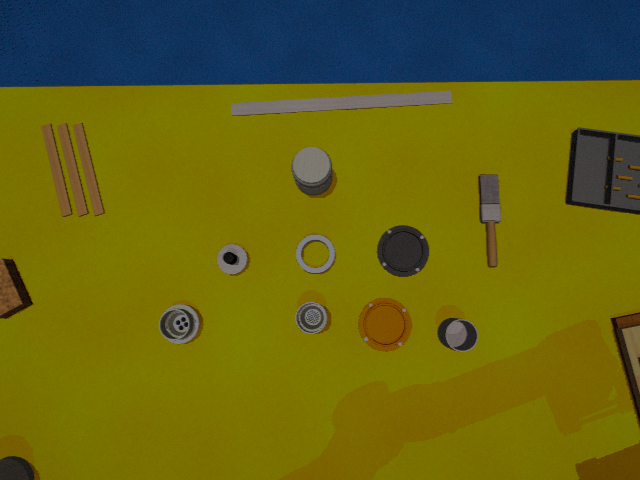

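```bash
cat > h.py <<'E'
from bench import *
import cv2, numpy as np
from scipy.spatial.transform import Rotation as R
def ray(n,u,v):
    c=get_calibration(n); d=R.from_quat(c["attitude"]).apply([(u-c["cx"])/c["fx"],-(v-c["cy"])/c["fy"],-1.0])
    return np.array(c["xyz"]),d
def plane(n,u,v,z):
    o,d=ray(n,u,v); return o+d*(z-o[2])/d[2]
def tri(p,q,n1="scene",n2="top"):
    a,d=ray(n1,*p); b,e=ray(n2,*q)
    t=np.linalg.lstsq(np.c_[d,-e],b-a,rcond=None)[0]
    x,y=a+d*t[0],b+e*t[1]; return (x+y)/2,np.linalg.norm(x-y)
def proj(n,P):
    c=get_calibration(n); p=R.from_quat(c["attitude"]).inv().apply(np.atleast_2d(P)-c["xyz"])
    return np.c_[c["cx"]+c["fx"]*p[:,0]/-p[:,2], c["cy"]-c["fy"]*p[:,1]/-p[:,2]]
E
python3 - <<'E'
import cv2,numpy as np
t=cv2.imread("pics/top0.png");s=cv2.imread("pics/scene0.png")
def c(i,u,v,r=33): return cv2.resize(i[max(0,v-r):v+r,max(0,u-r):u+r],(200,200),interpolation=cv2.INTER_CUBIC)
A=np.hstack([c(t,458,335),c(t,311,318),c(t,180,324),c(t,232,260)])
B=np.hstack([c(s,233,158),c(s,345,205),c(s,469,243),c(s,403,282)])
C=np.hstack([c(t,403,251),c(t,385,324),c(t,34,446),c(s,605,180)])
cv2.imwrite("pics/crops.png",np.vstack([A,B,C]))
E
```

```text
(no output)
```

View pics/crops.png

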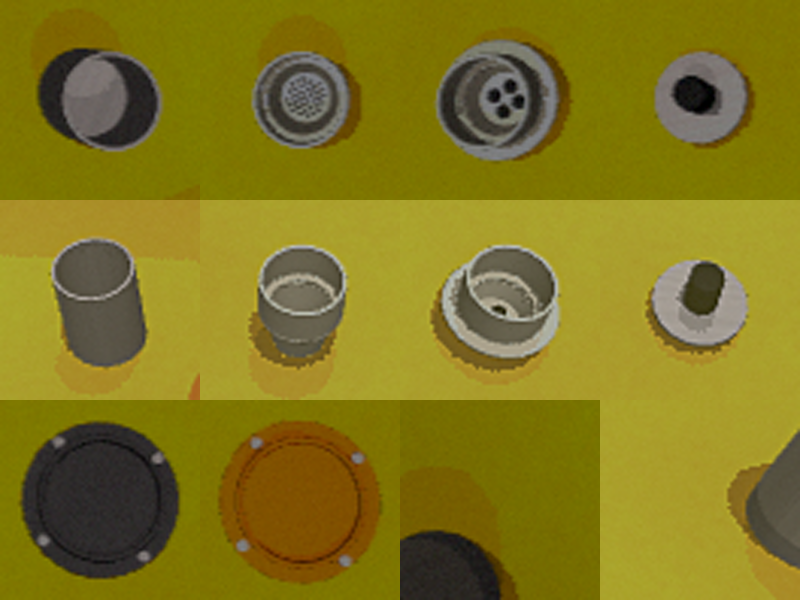

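```bash
cat > m.py <<'E'
from h import *
t=cv2.imread("pics/top0.png");s=cv2.imread("pics/scene0.png")
def masks(i,u,v,r,thr):
    c=i[v-r:v+r,u-r:u+r].astype(int)
    low=((c.max(2)-c.min(2))<60)
    br=(low&(c[...,0]>thr))
    return low.astype(np.uint8)*255,br.astype(np.uint8)*255
if __name__=="__main__":
    rows=[]
    for i,L in((t,[(458,335),(311,318),(180,324),(232,260),(403,251)]),(s,[(233,158),(345,205),(469,243),(403,282),(241,238)])):
        a=[];b=[];
        for u,v in L:
            c=i[v-30:v+30,u-30:u+30]; print(u,v,np.percentile(c[...,0],[5,25,50,75,85,90,95,99]).astype(int))
            lo,br=masks(i,u,v,30,115)
            a.append(cv2.resize(lo,(150,150),interpolation=0));b.append(cv2.resize(br,(150,150),interpolation=0))
        rows+= [np.hstack(a),np.hstack(b)]
    cv2.imwrite("pics/masks.png",np.vstack(rows))
E
python3 m.py
```

```text
458 335 [  0   0   0  32  68  98 105 114]
311 318 [  0   0   0   0  71  93 114 129]
180 324 [  0   0   0  54  91 109 122 128]
232 260 [  0   0   0   0  79 114 118 121]
403 251 [ 0  0 35 42 44 45 46 84]
233 158 [ 37  40  43  62  69  71  73 144]
345 205 [ 37  42  44  48  75  80  99 168]
469 243 [ 32  43  45  70  98 136 151 172]
403 282 [ 31  43  44  46  63 144 150 157]
241 238 [34 42 45 62 63 64 66 95]
```

View pics/masks.png

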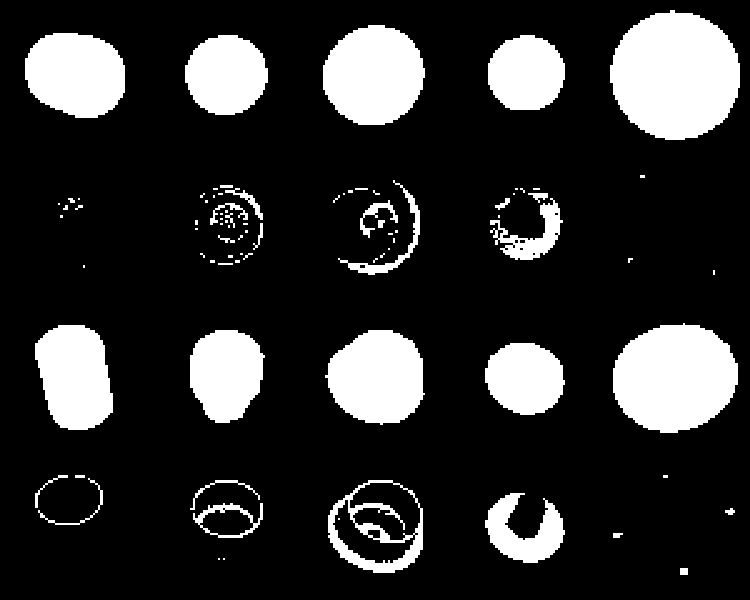

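```bash
cat > fit.py <<'E'
from m import *
from scipy.optimize import least_squares
def cont(i,u,v,r,thr=None,ext=True):
    lo,br=masks(i,u,v,r,thr or 0); k=lo if thr is None else br
    cs,_=cv2.findContours(k,cv2.RETR_EXTERNAL,cv2.CHAIN_APPROX_NONE)
    c=max(cs,key=lambda c:cv2.boundingRect(c)[2]*cv2.boundingRect(c)[3])[:,0,:].astype(float)
    return c+[u-r,v-r]
def fit(n,pts,z,g,Rr,tol=.004):
    c=np.array(g[:2],float); rr=Rr
    P=np.array([plane(n,*p,z)[:2] for p in pts])
    for k in range(15):
        d=np.linalg.norm(P-c,axis=1); m=abs(d-Rr)<max(tol,.012-.002*k)
        f=least_squares(lambda x:np.hypot(*(P[m]-x[:2]).T)-x[2],[*c,Rr],loss="soft_l1",f_scale=.001); c=f.x[:2]; rr=f.x[2]
    return c,rr,m.sum()
def both(name,pt,ps,zn,Rr,g):
    best=[]
    zs=np.arange(max(zn-.02,0),zn+.021,.002)
    for z in zs:
        a=fit("top",pt,z,g,Rr);b=fit("scene",ps,z,g,Rr); best.append(np.linalg.norm(a[0]-b[0]))
    z=zs[np.argmin(best)]
    a=fit("top",pt,zn,g,Rr);b=fit("scene",ps,zn,g,Rr)
    print(name,"z_est %.3f gap %.4f"%(z,min(best)),"| at z=%.3f top"%zn,a[0].round(4),"r%.4f n%d"%a[1:],"scene",b[0].round(4),"r%.4f n%d"%b[1:],"mean",((a[0]+b[0])/2).round(4))
E
cat > run0.py <<'E'
from fit import *
both("pot",cont(t,458,335,30),cont(s,233,158,30,115),.080,.032,plane("scene",232,147,.08))
both("potfoot",cont(t,458,335,30),cont(s,233,158,30),.0,.032,plane("scene",236,166,.0))
both("fine",cont(t,311,318,30),cont(s,345,205,30,115),.072,.032,plane("top",311,318,.072))
both("coarse rim",cont(t,180,324,30),cont(s,469,243,30),.056,.032,plane("scene",472,237,.056))
both("coarse brim",cont(t,180,324,30),cont(s,469,243,30),.024,.042,plane("scene",469,245,.024))
both("lid",cont(t,232,260,30),cont(s,403,282,30),.019,.033,plane("top",232,260,.019))
both("stand",cont(t,403,251,35),cont(s,241,238,35),.006,.056,plane("top",403,251,.006))
E
python3 run0.py
```

```text
Traceback (most recent call last):
  File "run0.py", line 2, in <module>
    both("pot",cont(t,458,335,30),cont(s,233,158,30,115),.080,.032,plane("scene",232,147,.08))
    ~~~~^^^^^^^^^^^^^^^^^^^^^^^^^^^^^^^^^^^^^^^^^^^^^^^^^^^^^^^^^^^^^^^^^^^^^^^^^^^^^^^^^^^^^^
  File "fit.py", line 19, in both
    a=fit("top",pt,z,g,Rr);b=fit("scene",ps,z,g,Rr); best.append(np.linalg.norm(a[0]-b[0]))
  File "fit.py", line 10, in fit
    P=np.array([plane(n,*p,z)[:2] for p in pts])
                ~~~~~^^^^^^^^
  File "h.py", line 8, in plane
    o,d=ray(n,u,v); return o+d*(z-o[2])/d[2]
        ~~~^^^^^^^
  File "h.py", line 5, in ray
    c=get_calibration(n); d=R.from_quat(c["attitude"]).apply([(u-c["cx"])/c["fx"],-(v-c["cy"])/c["fy"],-1.0])
ValueError: time passes only in moves, steps and waits
```

```bash
sed -i 's/^def ray/CAL={n:get_calibration(n) for n in ("top","scene")}\ndef ray/; s/c=get_calibration(n);/c=CAL[n];/' h.py; python3 run0.py; python3 -c "
from bench import *
print(read_state()['time'])"
```

```text
pot z_est 0.078 gap 0.0016 | at z=0.080 top [ 0.4595 -0.2853] r0.0320 n71 scene [ 0.4603 -0.2833] r0.0300 n75 mean [ 0.4599 -0.2843]
potfoot z_est 0.000 gap 0.0047 | at z=0.000 top [ 0.4585 -0.2899] r0.0325 n57 scene [ 0.4582 -0.2852] r0.0313 n43 mean [ 0.4583 -0.2876]
fine z_est 0.068 gap 0.0026 | at z=0.072 top [0.4913 0.0083] r0.0313 n90 scene [0.4929 0.0117] r0.0299 n47 mean [0.4921 0.01  ]
coarse rim z_est 0.038 gap 0.0085 | at z=0.056 top [0.4771 0.279 ] r0.0320 n0 scene [0.4795 0.2917] r0.0320 n46 mean [0.4783 0.2853]
coarse brim z_est 0.020 gap 0.0015 | at z=0.024 top [0.4759 0.2894] r0.0413 n112 scene [0.4783 0.2918] r0.0408 n77 mean [0.4771 0.2906]
lid z_est 0.014 gap 0.0022 | at z=0.019 top [0.6136 0.1823] r0.0322 n85 scene [0.616  0.1855] r0.0323 n84 mean [0.6148 0.1839]
stand z_est 0.000 gap 0.0027 | at z=0.006 top [ 0.6335 -0.185 ] r0.0548 n145 scene [ 0.6357 -0.1813] r0.0551 n131 mean [ 0.6346 -0.1832]
0.1
```

Run:
```python
from h import *
s=read_state();print(R.from_quat(s["eef_rot"]).as_matrix().round(3))
for n,p in (("paint tin top .1",(312,163)),("tape",(316,254)),("orange",(385,324))): print(n,plane("top",*p,.1 if "tin" in n else .02)[:2].round(3))
```

```text
[[-0.     0.337 -0.941]
 [ 0.001 -0.941 -0.337]
 [-1.    -0.001  0.   ]]
paint tin top .1 [0.801 0.007]
tape [0.624 0.001]
orange [ 0.477 -0.144]
```

```bash
python3 -m inch '[[[0.25,0.3,0,0,0,-0.014,0],[0.5,0.6,0,0,0,-0.028,0],[0.75,0.9,-0.2,0,0,-0.042,0],[0.83,1,-0.4,0,0,-0.0547,0],[0.83,1,-0.4,0,0,-0.0547,0]]]' 20; python3 -m inch '[[[0.25,0.3,0,0,0,0,0],[0.5,0.6,0,0,0,0,0],[0.75,0.9,0,0,0,0,0],[0.83,1,0,0,0,0,0],[0.83,1,0,0,0,0,0]]]'; python3 -m inch '[[[0.2,0.25,0,0,0,0,0],[0.42,0.5,-0.2,0,0,0,0],[0.42,0.53,-0.36,0,0,0,0],[0.42,0.53,-0.36,0,0,0,0],[0.42,0.53,-0.36,0,0,0,0]]]'
```

```text
time: 0.6
ee_pos: [0.3117, -0.4642, 0.1712]
eef_rot: [-0.706, -0.003, 0.708, 0.001]
ft_force: [-0.7, 0.0, -0.3]
width: 0.0868
time: 1.1
ee_pos: [0.4115, -0.347, 0.1752]
eef_rot: [0.707, 0.002, -0.707, 0.002]
ft_force: [0.5, -0.2, -0.0]
width: 0.087
time: 1.6
ee_pos: [0.4592, -0.2871, 0.1319]
eef_rot: [-0.707, 0.001, 0.707, 0.001]
ft_force: [0.0, -0.5, 0.4]
width: 0.0872
```

```bash
cat > look.py <<'E'
import sys
from h import *
n=sys.argv[1]; s=read_state(); P=s["ee_pos"]
ims={k:camera(k)[:,:,::-1].copy() for k in("scene","top")}
out=[]
for k in ims:
    cv2.imwrite(f"pics/{n}_{k}_raw.png",ims[k])
    p=proj(k,P)[0] if len(sys.argv)<3 else np.array(proj(k,[float(a) for a in sys.argv[2].split(",")])[0]); u,v=[int(np.clip(a,60,b-60)) for a,b in zip(p,(640,480))]
    out.append(cv2.resize(ims[k][v-60:v+60,u-60:u+60],(400,400),interpolation=cv2.INTER_CUBIC)); print(k,p.round(1))
cv2.imwrite(f"pics/{n}.png",np.hstack(out)); print(s["time"],P.round(4))
E
python3 look.py a1
```

```text
scene [225.4 130.4]
top [468.8 336.6]
1.6 [ 0.4592 -0.2871  0.1319]
```

View pics/a1.png

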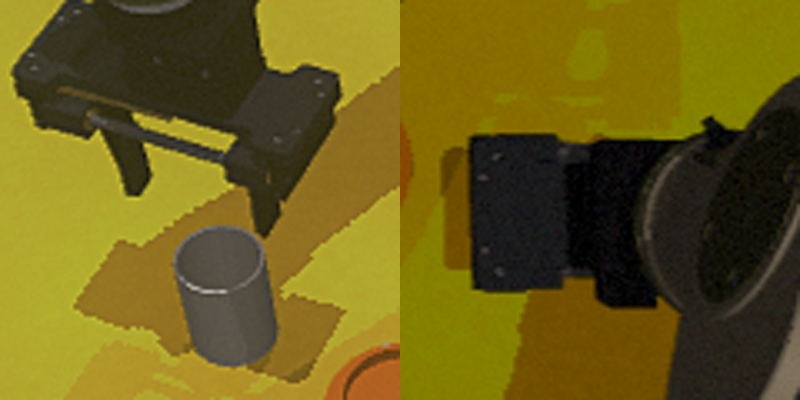

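```bash
python3 -m inch '[[[0,0.02,-0.2,0,0,0,0],[0,0.02,-0.4,0,0,0,0],[0,0.02,-0.6,0,0,0,0],[0,0.02,-0.76,0,0,0,0],[0,0.02,-0.76,0,0,0,0]]]'; python3 look.py a2
```

```text
time: 2.2
ee_pos: [0.4586, -0.2831, 0.0388]
eef_rot: [-0.706, 0.0, 0.708, 0.001]
ft_force: [-0.3, 0.2, 0.4]
width: 0.0874
scene [233.1 158.7]
top [454.6 334. ]
2.2 [ 0.4586 -0.2831  0.0388]
```

View pics/a2.png

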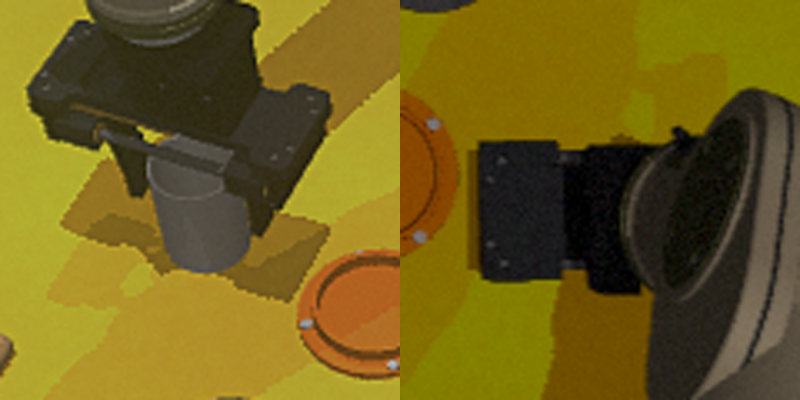

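```bash
python3 -m inch '[[[0,0,0,0,0,0,1],[0,0,0,0,0,0,1],[0,0,0,0,0,0,1],[0,0,0,0,0,0,1],[0,0,0,0,0,0,1],[0,0,0,0,0,0,1],[0,0,0,0,0,0,1],[0,0,0,0,0,0,1]]]' 25; python3 look.py a3
```

```text
time: 3.1
ee_pos: [0.4607, -0.2832, 0.0409]
eef_rot: [0.708, -0.001, -0.707, 0.0]
ft_force: [-1.3, -2.3, 5.8]
width: 0.0633
scene [232.6 158.7]
top [454.8 333. ]
3.1 [ 0.4607 -0.2832  0.0409]
```

View pics/a3.png

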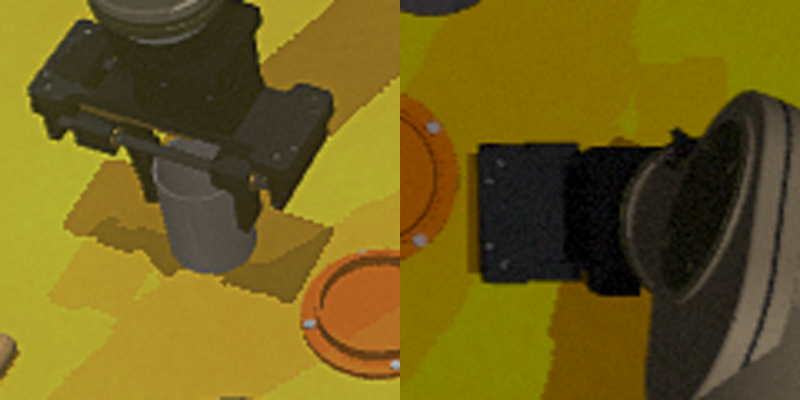

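```bash
python3 -m inch '[[[0,0,0.15,0,0,0,1],[0,0,0.3,0,0,0,1],[0,0,0.5,0,0,0,1],[0.2,0.1,0.5,0,0,0,1],[0.4,0.25,0.5,0,0,0,1],[0.6,0.4,0.5,0,0,0,1],[0.8,0.55,0.5,0,0,0,1],[1,0.7,0.5,0,0,0,1],[1,0.7,0.5,0,0,0,1]]]'; python3 -m inch '[[[0.2,0.1,0,0,0,0,1],[0.35,0.14,0,0,0,0,1],[0.46,0.14,0,0,0,0,1],[0.46,0.14,0,0,0,0,1],[0.46,0.14,0,0,0,0,1],[0.46,0.14,0,0,0,0,1]]]';python3 look.py a4
```

```text
time: 4.1
ee_pos: [0.5826, -0.1933, 0.0993]
eef_rot: [0.707, 0.003, -0.707, 0.001]
ft_force: [-0.2, 0.8, -2.7]
width: 0.0641
time: 4.7
ee_pos: [0.6344, -0.1821, 0.0998]
eef_rot: [-0.707, 0.0, 0.708, 0.0]
ft_force: [0.2, 0.0, -4.2]
width: 0.064
scene [234.4 213.2]
top [407.5 244.6]
4.7 [ 0.6344 -0.1821  0.0998]
```

View pics/a4.png

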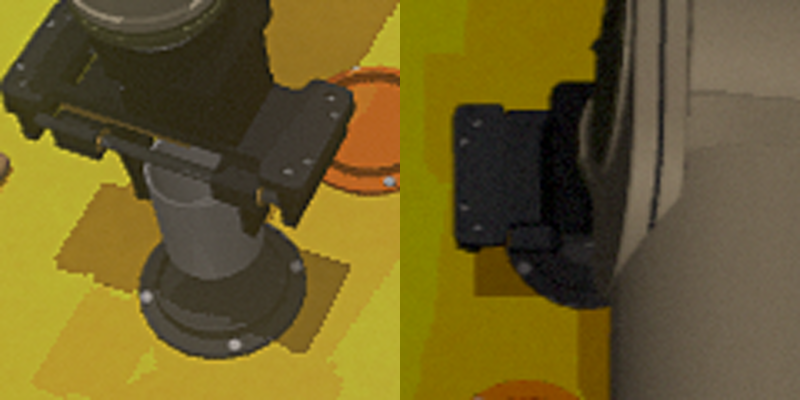

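```bash
python3 -m inch '[[[0,0,-0.12,0,0,0,1],[0,0,-0.24,0,0,0,1],[0,0,-0.34,0,0,0,1],[0,0,-0.4,0,0,0,1],[0,0,-0.4,0,0,0,1],[0,0,-0.4,0,0,0,1]]]';python3 look.py a5
```

```text
time: 5.4
ee_pos: [0.6356, -0.1816, 0.0522]
eef_rot: [0.707, 0.0, -0.707, 0.0]
ft_force: [0.2, 0.6, -2.8]
width: 0.0635
scene [237.5 226.5]
top [403.9 246.9]
5.4 [ 0.6356 -0.1816  0.0522]
```

View pics/a5.png

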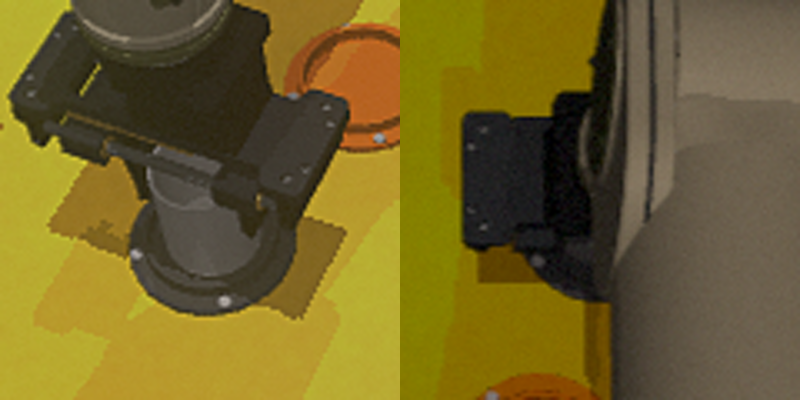

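```bash
python3 -m inch '[[[0,0,-0.02,0,0,0,1],[0,0,-0.03,0,0,0,1],[0,0,-0.03,0,0,0,1]]]'; python3 -m inch '[[[0,0,-0.01,0,0,0,1],[0,0,-0.01,0,0,0,1]]]';  python3 -m inch '[[[0,0,-0.01,0,0,0,1],[0,0,-0.01,0,0,0,1]]]'
```

```text
time: 5.8
ee_pos: [0.6354, -0.1816, 0.0484]
eef_rot: [-0.707, -0.0, 0.707, -0.0]
ft_force: [-0.4, 0.6, -3.4]
width: 0.0635
time: 6.0
ee_pos: [0.6354, -0.1816, 0.0473]
eef_rot: [-0.707, -0.0, 0.707, -0.0]
ft_force: [-0.3, 0.2, -3.2]
width: 0.0635
time: 6.2
ee_pos: [0.6356, -0.1816, 0.0471]
eef_rot: [0.707, -0.0, -0.707, 0.0]
ft_force: [-4.5, 1.4, 4.9]
width: 0.064
```

```bash
python3 -m inch '[[[0,0,0,0,0,0,0.2],[0,0,0,0,0,0,0],[0,0,0,0,0,0,0],[0,0,0,0,0,0,0],[0,0,0,0,0,0,0],[0,0,0.2,0,0,0,0],[0,0,0.5,0,0,0,0],[0,0,0.9,0,0,0,0],[0,0,1,0,0,0,0],[0,0,1,0,0,0,0]]]';python3 look.py a6 0.635,-0.182,0.04
```

```text
time: 7.2
ee_pos: [0.637, -0.1819, 0.1691]
eef_rot: [0.709, -0.001, -0.705, 0.001]
ft_force: [0.3, 0.4, -0.3]
width: 0.0867
scene [238.2 229.3]
top [403.3 247.9]
7.2 [ 0.637  -0.1819  0.1691]
```

View pics/a6.png

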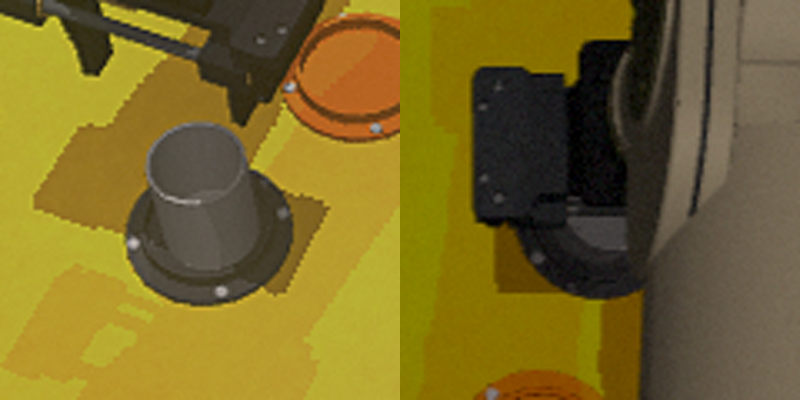

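```bash
python3 -m inch '[[[-0.2,0.2,0,0,0,0,0],[-0.4,0.45,0,0,0,0,0],[-0.6,0.7,0,0,0,0,0],[-0.8,0.95,0,0,0,0,0],[-0.9,1,0,0,0,0,0],[-0.9,1,0,0,0,0,0]]]'; python3 -m inch '[[[-0.15,0.3,-0.1,0,0,0,0],[-0.3,0.6,-0.3,0,0,0,0],[-0.3,0.6,-0.4,0,0,0,0],[-0.3,0.6,-0.4,0,0,0,0],[-0.3,0.6,-0.4,0,0,0,0]]]';cat > run1.py <<'E'
from fit import *
ims={k:camera(k)[:,:,::-1].copy() for k in("scene","top")}
for k in ims: cv2.imwrite(f"pics/r1_{k}.png",ims[k])
print(read_state()["ee_pos"])
g=np.array([.635,-.182])
for k in ims:
  for z,Rr,n in((.086,.032,"potrim"),(.006,.056,"base")):
    p=proj(k,[*g,z])[0]; u,v=p.astype(int)
    for th in ((None,) if Rr>.04 else (None,90,110)):
        c,r,m=fit(k,cont(ims[k],u,v,40,th),z,g,Rr); print(k,n,th,c.round(4),r.round(4),m)
E
python3 run1.py; python3 look.py a7
```

```text
time: 7.9
ee_pos: [0.5255, -0.0604, 0.1647]
eef_rot: [-0.706, -0.001, 0.708, -0.001]
ft_force: [0.5, -1.8, -0.2]
width: 0.087
time: 8.4
ee_pos: [0.4919, 0.009, 0.1178]
eef_rot: [-0.707, 0.001, 0.707, 0.001]
ft_force: [0.2, -0.5, 0.1]
width: 0.0872
[0.49238333 0.00916247 0.11856019]
scene potrim None [ 0.6354 -0.1792] 0.0311 52
scene potrim 90 [ 0.6346 -0.1798] 0.0305 78
scene potrim 110 [ 0.6345 -0.1799] 0.0303 78
scene base None [ 0.6358 -0.1812] 0.055 105
top potrim None [ 0.6252 -0.1755] 0.032 0
top potrim 90 [ 0.6336 -0.1829] 0.0303 131
top potrim 110 [ 0.6283 -0.1582] 0.0031 3
top base None [ 0.6334 -0.1851] 0.0548 145
scene [345.5 184.2]
top [309.2 317.4]
8.5 [0.4924 0.0092 0.1186]
```

View pics/r1_top.png

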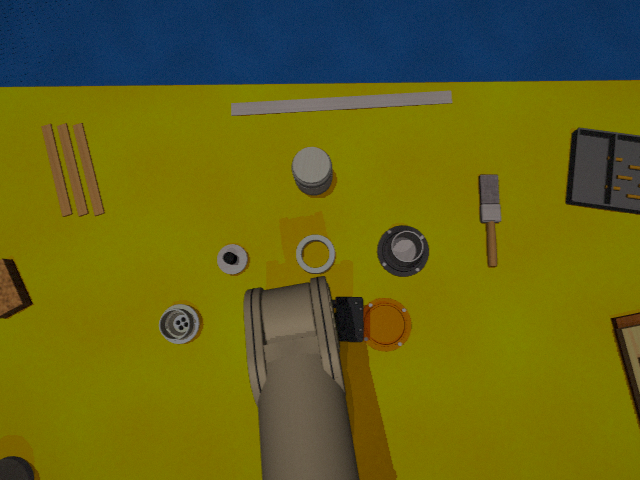

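View pics/a7.png

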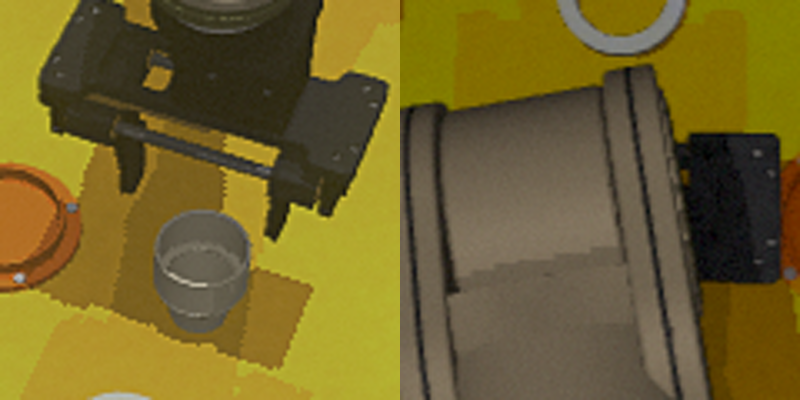

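```bash
python3 -m inch '[[[0,0.01,-0.2,0,0,0,0],[0,0.01,-0.4,0,0,0,0],[0,0.01,-0.58,0,0,0,0],[0,0.01,-0.65,0,0,0,0],[0,0.01,-0.65,0,0,0,0]]]'; python3 look.py a8
```

```text
time: 9.1
ee_pos: [0.4911, 0.0113, 0.0396]
eef_rot: [-0.707, 0.0, 0.708, 0.0]
ft_force: [0.6, -0.1, -0.2]
width: 0.0871
scene [344.8 206.1]
top [310.4 317.1]
9.1 [0.4911 0.0113 0.0396]
```

View pics/a8.png

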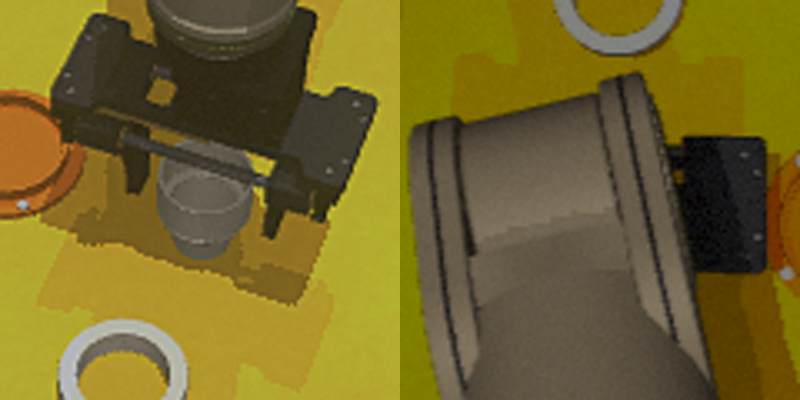

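Fine strainer is between the fingers in the scene crop (205,190); grip it lightly.

```bash
python3 -m inch '[[[0,0,0,0,0,0,1],[0,0,0,0,0,0,1],[0,0,0,0,0,0,1],[0,0,0,0,0,0,1],[0,0,0,0,0,0,1],[0,0,0,0,0,0,1],[0,0,0,0,0,0,1]]]' 15; python3 look.py a9;  python3 -m inch '[[[0,0,0.1,0,0,0,1],[0,0,0.3,0,0,0,1],[0,0,0.6,0,0,0,1],[0,0,0.9,0,0,0,1],[0,0,1,0,0,0,1],[0,0,1,0,0,0,1],[0,0,1,0,0,0,1]]]'
```

```text
time: 9.9
ee_pos: [0.4918, 0.0114, 0.0405]
eef_rot: [0.707, -0.0, -0.707, 0.0]
ft_force: [-0.2, -1.0, 6.4]
width: 0.0638
scene [344.8 206.1]
top [310.3 316.8]
9.9 [0.4918 0.0114 0.0405]
time: 10.7
ee_pos: [0.4908, 0.0115, 0.1592]
eef_rot: [-0.707, 0.0, 0.708, -0.0]
ft_force: [0.7, -0.3, -1.1]
width: 0.0641
```

View pics/a9.png

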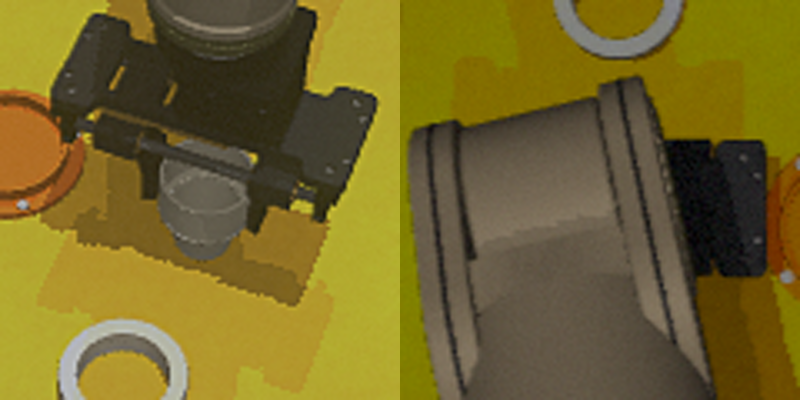

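```bash
python3 -m inch '[[[0.15,-0.2,0,0,0,0,1],[0.33,-0.45,0,0,0,0,1],[0.5,-0.7,0,0,0,0,1],[0.65,-0.9,0,0,0,0,1],[0.7,-1,0,0,0,0,1],[0.7,-1,0,0,0,0,1]]]'; python3 -m inch '[[[0.15,-0.2,0,0,0,0,1],[0.33,-0.4,0,0,0,0,1],[0.45,-0.55,0,0,0,0,1],[0.487,-0.608,0,0,0,0,1],[0.487,-0.608,0,0,0,0,1],[0.487,-0.608,0,0,0,0,1],[0.487,-0.608,0,0,0,0,1]]]'; python3 look.py b1 0.635,-0.182,0.1
```

```text
time: 11.3
ee_pos: [0.5748, -0.11, 0.158]
eef_rot: [-0.706, 0.001, 0.708, 0.001]
ft_force: [-0.2, -0.3, -1.9]
width: 0.0644
time: 12.0
ee_pos: [0.6335, -0.1796, 0.1604]
eef_rot: [-0.707, -0.001, 0.707, -0.001]
ft_force: [-0.1, -0.4, -1.4]
width: 0.0638
scene [234.3 213.4]
top [407.4 244.3]
12.0 [ 0.6335 -0.1796  0.1604]
```

View pics/b1.png

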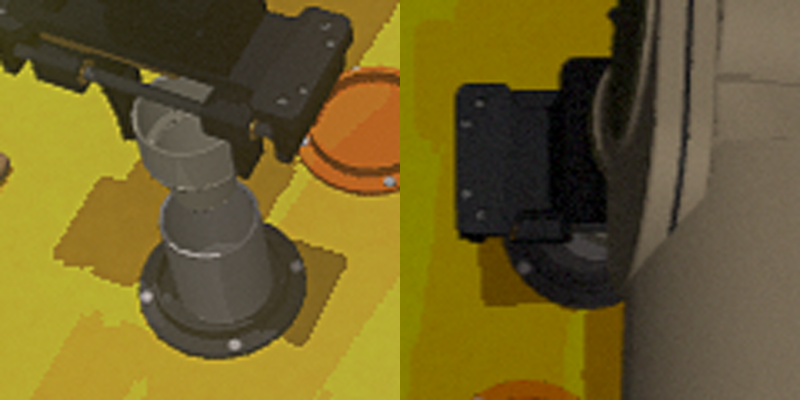

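```bash
python3 -m inch '[[[0,-0.012,-0.1,0,0,0,1],[0,-0.012,-0.2,0,0,0,1],[0,-0.012,-0.26,0,0,0,1],[0,-0.012,-0.26,0,0,0,1],[0,-0.012,-0.26,0,0,0,1]]]'; python3 look.py b2 0.635,-0.182,0.1
```

```text
time: 12.6
ee_pos: [0.6338, -0.1828, 0.1287]
eef_rot: [-0.707, -0.0, 0.707, 0.0]
ft_force: [-0.2, 0.2, -1.2]
width: 0.0642
scene [234.3 213.4]
top [407.4 244.3]
12.6 [ 0.6338 -0.1828  0.1287]
```

View pics/b2.png

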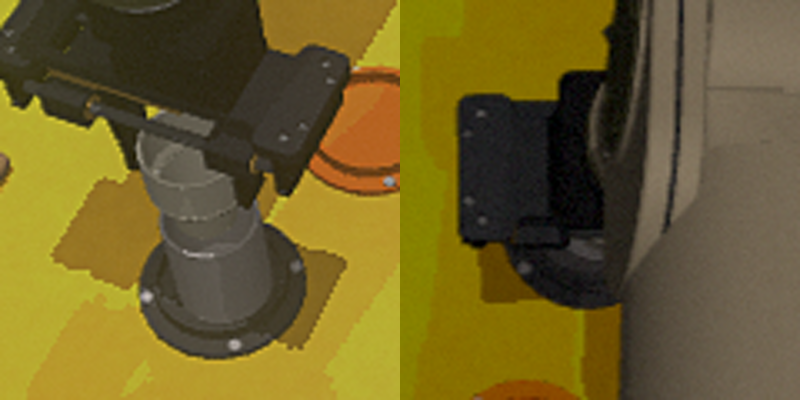

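Run:
```python
from h import *
c0=np.array([234,213])-60
a=np.linspace(0,2*np.pi,73)
im=cv2.imread("pics/b2.png")
for (x,y),z,col in (((.6345,-.180),.086,(0,0,255)),((.6345,-.180),.125,(255,0,0)),((.6345,-.180),.161,(255,0,255))):
    P=np.c_[x+.032*np.cos(a),y+.032*np.sin(a),z+0*a]; q=(proj("scene",P)-c0)*400/120
    print(z,(proj("scene",[x,y,z])[0]-c0)*400/120, q.min(0),q.max(0))
    cv2.polylines(im,[q.astype(np.int32)],True,col,1)
cv2.imwrite("pics/b2o.png",cv2.resize(im[:,:400],(600,600)))
```

```text
0.086 [207.41993695 214.55372516] [156.16471294 173.09849963] [258.59026631 257.33980818]
0.125 [198.61397601 178.02421017] [145.66249906 135.81801863] [251.46818217 221.63053155]
0.161 [189.95685954 142.1121424 ] [135.32850541  99.20470354] [244.46685745 186.48815918]
```

View pics/b2o.png

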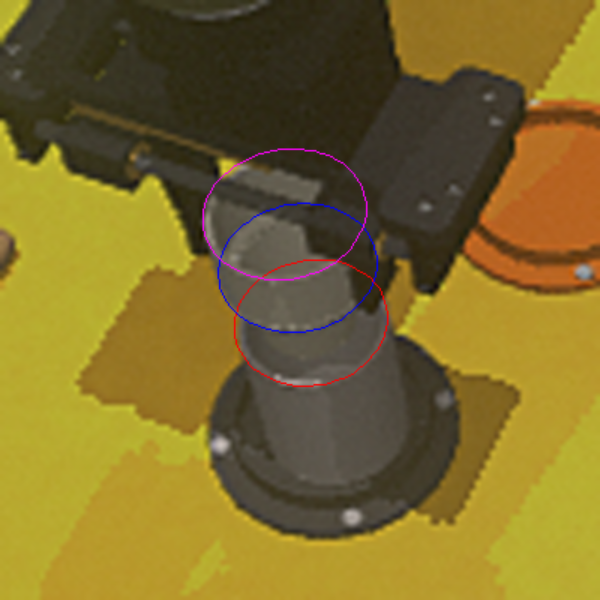

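```bash
python3 -m inch '[[[0,0.012,-0.08,0,0,0,1],[0,0.012,-0.16,0,0,0,1],[0,0.012,-0.22,0,0,0,1],[0,0.012,-0.24,0,0,0,1],[0,0.012,-0.24,0,0,0,1]]]'; python3 look.py b3 0.635,-0.182,0.1
```

```text
time: 13.2
ee_pos: [0.6336, -0.1813, 0.0995]
eef_rot: [-0.707, -0.0, 0.707, 0.0]
ft_force: [-0.0, 0.1, -1.5]
width: 0.0643
scene [234.3 213.4]
top [407.4 244.3]
13.2 [ 0.6336 -0.1813  0.0995]
```

View pics/b3.png

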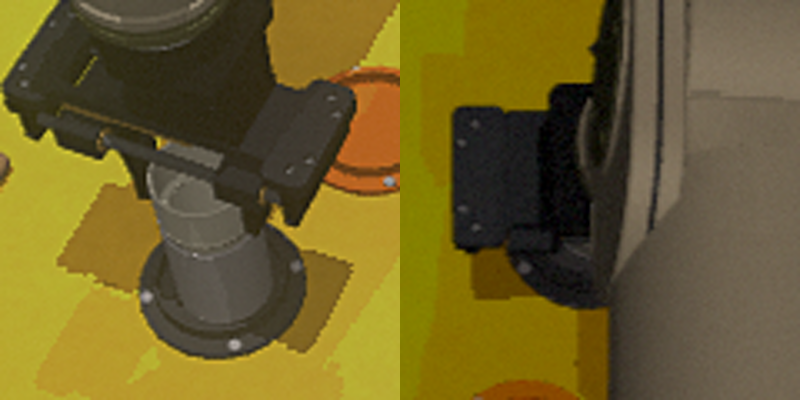

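Going in cleanly. Lower gently until contact.

```bash
python3 -m inch '[[[0,0,-0.03,0,0,0,1],[0,0,-0.06,0,0,0,1],[0,0,-0.06,0,0,0,1]]]'; python3 -m inch '[[[0,0,-0.01,0,0,0,1],[0,0,-0.01,0,0,0,1]]]';python3 -m inch '[[[0,0,-0.01,0,0,0,1],[0,0,-0.01,0,0,0,1]]]'
```

```text
time: 13.6
ee_pos: [0.6336, -0.1813, 0.0923]
eef_rot: [-0.707, -0.0, 0.707, 0.0]
ft_force: [0.8, 0.3, -0.6]
width: 0.064
time: 13.8
ee_pos: [0.6339, -0.1814, 0.0917]
eef_rot: [-0.707, -0.0, 0.707, -0.0]
ft_force: [1.2, 0.7, -0.6]
width: 0.0641
time: 14.0
ee_pos: [0.634, -0.1814, 0.0907]
eef_rot: [0.707, -0.0, -0.707, 0.0]
ft_force: [0.6, 0.6, -0.2]
width: 0.0639
```

```bash
python3 -m inch '[[[0,0,-0.01,0,0,0,1],[0,0,-0.01,0,0,0,1]]]';python3 -m inch '[[[0,0,-0.01,0,0,0,1],[0,0,-0.01,0,0,0,1]]]'
```

```text
time: 14.2
ee_pos: [0.6343, -0.1814, 0.0906]
eef_rot: [0.707, -0.0, -0.707, 0.0]
ft_force: [-3.5, 0.5, 7.6]
width: 0.0643
time: 14.4
ee_pos: [0.6347, -0.1815, 0.0904]
eef_rot: [0.708, -0.0, -0.706, 0.0]
ft_force: [-5.2, 1.2, 13.8]
width: 0.0639
```

```bash
python3 -m inch '[[[0,0,0.015,0,0,0,1],[0,0,0.015,0,0,0,0.15],[0,0,0.015,0,0,0,0],[0,0,0.015,0,0,0,0],[0,0,0.015,0,0,0,0],[0,0,0.2,0,0,0,0],[0,0,0.5,0,0,0,0],[0,0,0.9,0,0,0,0],[0,0,1,0,0,0,0],[0,0,1,0,0,0,0]]]';python3 look.py b4 0.635,-0.182,0.08
```

```text
time: 15.4
ee_pos: [0.6352, -0.1816, 0.211]
eef_rot: [0.709, -0.0, -0.705, 0.0]
ft_force: [-0.2, -0.5, -0.7]
width: 0.0872
scene [235.7 218.9]
top [406.  245.5]
15.4 [ 0.6352 -0.1816  0.211 ]
```

View pics/b4.png

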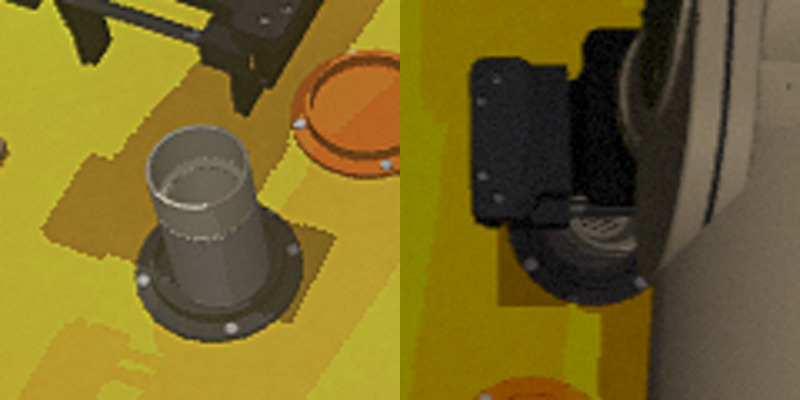

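```bash
python3 -m inch '[[[-0.1,0.33,0,0,0,0,0],[-0.2,0.67,0,0,0,0,0],[-0.33,1,0,0,0,0,0]]]';python3 -m inch '[[[-0.1,0.33,0,0,0,0,0],[-0.2,0.67,0,0,0,0,0],[-0.33,1,0,0,0,0,0]]]';python3 -m inch '[[[-0.1,0.33,0,0,0,0,0],[-0.2,0.67,-0.1,0,0,0,0],[-0.33,1,-0.3,0,0,0,0]]]';python3 -m inch '[[[-0.1,0.33,0,0,0,0,0],[-0.2,0.67,-0.2,0,0,0,0],[-0.31,0.9,-0.5,0,0,0,0],[-0.31,0.93,-0.6,0,0,0,0],[-0.31,0.93,-0.6,0,0,0,0],[-0.31,0.93,-0.6,0,0,0,0]]]'; python3 look.py c1
```

```text
time: 15.8
ee_pos: [0.5929, -0.0599, 0.2057]
eef_rot: [-0.706, -0.0, 0.708, 0.0]
ft_force: [-0.2, -0.4, 0.3]
width: 0.0871
time: 16.1
ee_pos: [0.5532, 0.06, 0.2061]
eef_rot: [-0.706, 0.0, 0.708, -0.0]
ft_force: [1.1, 1.3, 1.1]
width: 0.0871
time: 16.4
ee_pos: [0.5147, 0.1801, 0.1715]
eef_rot: [0.707, 0.0, -0.707, -0.0]
ft_force: [1.8, 1.2, 1.0]
width: 0.0869
time: 17.0
ee_pos: [0.4783, 0.2889, 0.0998]
eef_rot: [-0.707, 0.001, 0.707, 0.0]
ft_force: [0.8, 0.1, 0.5]
width: 0.087
scene [476.7 225.1]
top [166.6 323.7]
17.0 [0.4783 0.2889 0.0998]
```

View pics/c1.png

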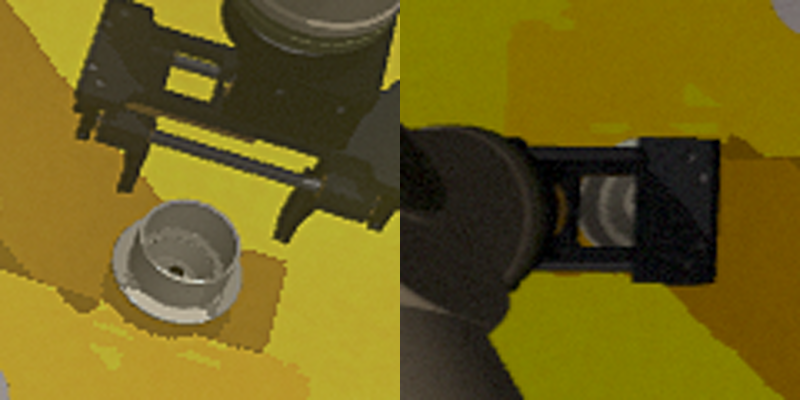

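```bash
python3 -m inch '[[[-0.005,0.012,-0.2,0,0,0,0],[-0.005,0.012,-0.4,0,0,0,0],[-0.005,0.012,-0.52,0,0,0,0],[-0.005,0.012,-0.56,0,0,0,0],[-0.005,0.012,-0.56,0,0,0,0]]]'; python3 look.py c2
```

```text
time: 17.6
ee_pos: [0.4776, 0.2913, 0.0331]
eef_rot: [-0.707, 0.0, 0.707, 0.0]
ft_force: [1.0, 0.8, 0.7]
width: 0.0869
scene [469.4 242.4]
top [176.7 322.8]
17.6 [0.4776 0.2913 0.0331]
```

View pics/c2.png

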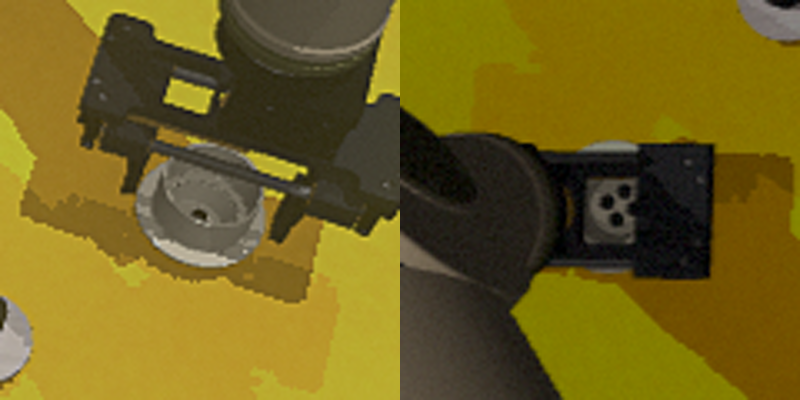

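```bash
python3 -m inch '[[[0,0,-0.015,0,0,0,0],[0,0,-0.015,0,0,0,1],[0,0,-0.015,0,0,0,1],[0,0,-0.015,0,0,0,1],[0,0,-0.015,0,0,0,1],[0,0,-0.015,0,0,0,1],[0,0,-0.015,0,0,0,1],[0,0,-0.015,0,0,0,1]]]' 15; python3 look.py c3;  python3 -m inch '[[[0,0,0.1,0,0,0,1],[0,0,0.3,0,0,0,1],[0,0,0.6,0,0,0,1],[0,0,0.9,0,0,0,1],[0,0,1,0,0,0,1],[0,0,1,0,0,0,1],[0,0,1,0,0,0,1]]]'
```

```text
time: 18.5
ee_pos: [0.4774, 0.2916, 0.0313]
eef_rot: [0.707, -0.0, -0.707, 0.0]
ft_force: [-0.4, 0.8, 1.4]
width: 0.0646
scene [469.4 242.8]
top [176.8 322.9]
18.5 [0.4774 0.2916 0.0313]
time: 19.3
ee_pos: [0.4769, 0.2912, 0.1502]
eef_rot: [-0.707, 0.0, 0.707, -0.0]
ft_force: [-0.6, -0.5, -0.5]
width: 0.0643
```

View pics/c3.png

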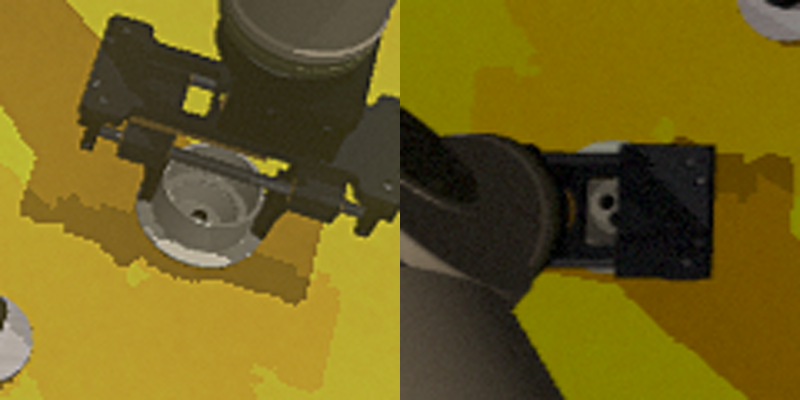

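```bash
sed -e 's/r1_/r2_/; s/(.086,.032,"potrim")/(.122,.032,"finerim")/' run1.py > run2.py; python3 run2.py; python3 look.py c4 .635,-.182,.1
```

```text
[0.47657888 0.29100589 0.14951902]
scene finerim None [ 0.6365 -0.1792] 0.0315 58
scene finerim 90 [ 0.6353 -0.1799] 0.0306 79
scene finerim 110 [ 0.6351 -0.1799] 0.0304 79
scene base None [ 0.6358 -0.1812] 0.055 105
top finerim None [ 0.6218 -0.1711] 0.032 0
top finerim 90 [ 0.6339 -0.1826] 0.0306 90
top finerim 110 [ 0.6342 -0.1825] 0.0303 94
top base None [ 0.6336 -0.1851] 0.0548 146
scene [234.3 213.4]
top [407.4 244.3]
19.4 [0.4766 0.291  0.1495]
```

View pics/c4.png

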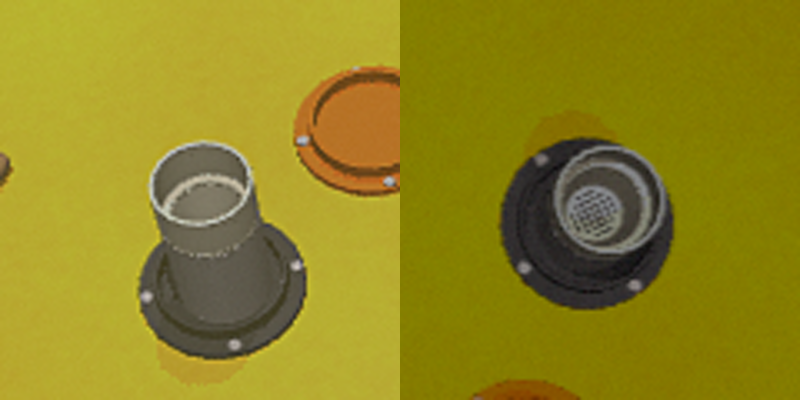

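View pics/c4_scene_raw.png

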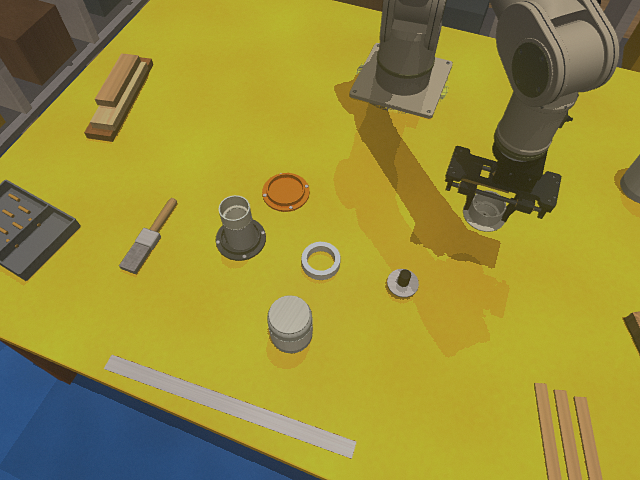

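```bash
python3 -m inch '[[[0,-0.1,0.2,0,0,0,1],[0.1,-0.35,0.33,0,0,0,1],[0.2,-0.67,0.33,0,0,0,1],[0.33,-1,0.33,0,0,0,1]]]';python3 -m inch '[[[0.1,-0.33,0,0,0,0,1],[0.2,-0.67,0,0,0,0,1],[0.33,-1,0,0,0,0,1]]]';python3 -m inch '[[[0.1,-0.33,0,0,0,0,1],[0.2,-0.67,0,0,0,0,1],[0.33,-1,0,0,0,0,1]]]';python3 -m inch '[[[0.1,-0.3,0,0,0,0,1],[0.2,-0.6,0,0,0,0,1],[0.3,-0.85,0,0,0,0,1],[0.325,-0.938,0,0,0,0,1],[0.325,-0.938,0,0,0,0,1],[0.325,-0.938,0,0,0,0,1],[0.325,-0.938,0,0,0,0,1],[0.325,-0.938,0,0,0,0,1]]]'; python3 look.py d1 .635,-.182,.13
```

```text
time: 19.9
ee_pos: [0.5169, 0.1709, 0.1906]
eef_rot: [-0.707, -0.001, 0.707, -0.001]
ft_force: [0.8, -0.3, -1.3]
width: 0.0643
time: 20.2
ee_pos: [0.5563, 0.0498, 0.1901]
eef_rot: [-0.707, 0.0, 0.708, -0.0]
ft_force: [0.6, 1.1, -1.6]
width: 0.0646
time: 20.5
ee_pos: [0.5959, -0.0702, 0.1899]
eef_rot: [-0.707, 0.0, 0.708, -0.0]
ft_force: [0.9, 0.5, -0.8]
width: 0.0644
time: 21.3
ee_pos: [0.6352, -0.1793, 0.191]
eef_rot: [0.707, 0.001, -0.707, 0.001]
ft_force: [-0.1, 1.1, -1.3]
width: 0.0642
scene [232.2 204.8]
top [409.6 242.3]
21.3 [ 0.6352 -0.1793  0.191 ]
```

View pics/d1.png

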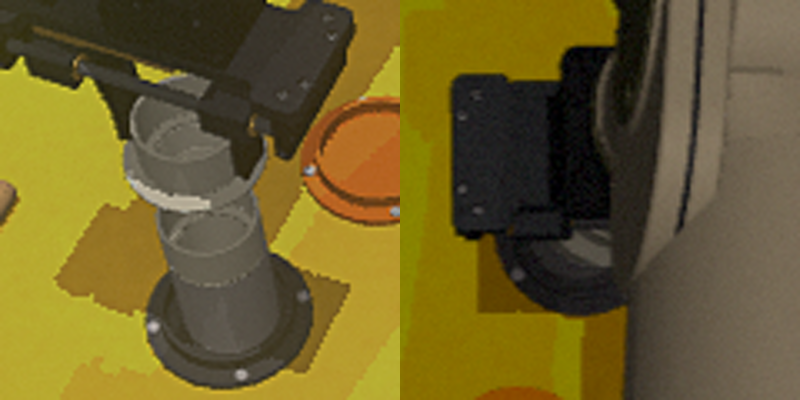

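```bash
python3 -m inch '[[[0,0,-0.1,0,0,0,1],[0,0,-0.2,0,0,0,1],[0,0,-0.3,0,0,0,1],[0,0,-0.36,0,0,0,1],[0,0,-0.36,0,0,0,1],[0,0,-0.36,0,0,0,1]]]'; python3 look.py d2 .635,-.182,.13
```

```text
time: 22.0
ee_pos: [0.6352, -0.1809, 0.1475]
eef_rot: [-0.707, -0.0, 0.707, -0.0]
ft_force: [0.0, -1.2, -0.4]
width: 0.0643
scene [232.2 204.8]
top [409.6 242.3]
22.0 [ 0.6352 -0.1809  0.1475]
```

View pics/d2.png

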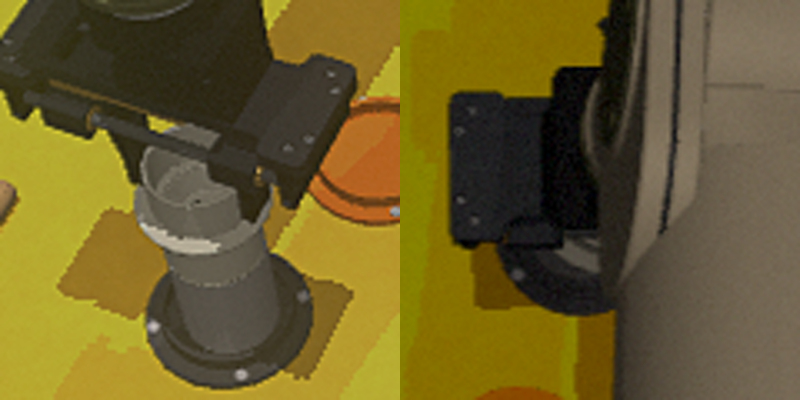

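Coarse foot is inside the fine mouth, no contact force. Lower on.

```bash
python3 -m inch '[[[0,0,-0.04,0,0,0,1],[0,0,-0.08,0,0,0,1],[0,0,-0.1,0,0,0,1],[0,0,-0.1,0,0,0,1]]]'; python3 -m inch '[[[0,0,-0.01,0,0,0,1],[0,0,-0.01,0,0,0,1]]]';python3 -m inch '[[[0,0,-0.01,0,0,0,1],[0,0,-0.01,0,0,0,1]]]'
```

```text
time: 22.5
ee_pos: [0.6348, -0.1809, 0.1349]
eef_rot: [-0.707, -0.0, 0.707, -0.0]
ft_force: [0.2, -0.3, -0.1]
width: 0.0646
time: 22.7
ee_pos: [0.6351, -0.1809, 0.1343]
eef_rot: [-0.707, -0.0, 0.707, -0.0]
ft_force: [-0.4, -0.3, -0.8]
width: 0.0641
time: 22.9
ee_pos: [0.6353, -0.181, 0.1334]
eef_rot: [0.707, -0.0, -0.707, 0.0]
ft_force: [0.7, 0.1, -0.2]
width: 0.0644
```

```bash
python3 -m inch '[[[0,0,-0.01,0,0,0,1],[0,0,-0.01,0,0,0,1]]]';python3 -m inch '[[[0,0,-0.01,0,0,0,1],[0,0,-0.01,0,0,0,1]]]'
```

```text
time: 23.1
ee_pos: [0.6356, -0.181, 0.1333]
eef_rot: [0.708, -0.0, -0.707, 0.0]
ft_force: [-1.8, 1.1, 6.9]
width: 0.0644
time: 23.3
ee_pos: [0.6362, -0.1809, 0.1332]
eef_rot: [0.708, -0.0, -0.706, 0.0]
ft_force: [-4.1, 0.8, 13.0]
width: 0.0644
```

Seated at TCP 0.133 as expected; release and rise.

```bash
python3 -m inch '[[[0,0,0.015,0,0,0,1],[0,0,0.015,0,0,0,0.15],[0,0,0.015,0,0,0,0],[0,0,0.015,0,0,0,0],[0,0,0.015,0,0,0,0],[0,0,0.2,0,0,0,0],[0,0,0.5,0,0,0,0],[0,0,0.7,0,0,0,0],[0,0,0.8,0,0,0,0],[0,0,0.8,0,0,0,0]]]';python3 look.py d3 0.635,-0.182,0.1
```

```text
time: 24.3
ee_pos: [0.6358, -0.181, 0.2282]
eef_rot: [0.708, -0.0, -0.706, 0.0]
ft_force: [0.3, -0.8, -0.3]
width: 0.0872
scene [234.3 213.4]
top [407.4 244.3]
24.3 [ 0.6358 -0.181   0.2282]
```

View pics/d3.png

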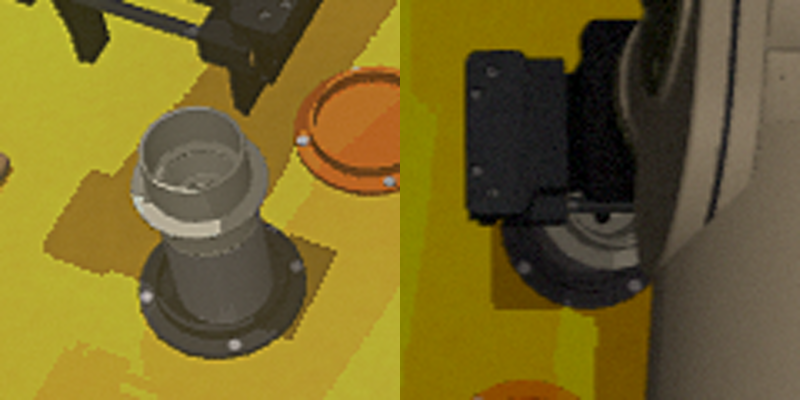

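```bash
python3 -m inch '[[[-0.05,0.33,0,0,0,0,0],[-0.1,0.67,0,0,0,0,0],[-0.17,1,0,0,0,0,0]]]';python3 -m inch '[[[0,0.33,0,0,0,0,0],[0,0.67,-0.1,0,0,0,0],[0,1,-0.3,0,0,0,0]]]';python3 -m inch '[[[0,0.33,0,0,0,0,0],[0,0.67,-0.2,0,0,0,0],[0,0.95,-0.45,0,0,0,0],[0,1,-0.6,0,0,0,0],[0,1.0,-0.6,0,0,0,0],[0,1.0,-0.6,0,0,0,0]]]'; sed -e 's/r1_/r3_/; s/(.086,.032,"potrim")/(.158,.032,"coarserim")/' run1.py > run3.py; python3 run3.py; python3 look.py e1
```

```text
time: 24.7
ee_pos: [0.6136, -0.0595, 0.2245]
eef_rot: [-0.706, -0.0, 0.708, 0.0]
ft_force: [0.6, 1.4, 0.3]
width: 0.087
time: 25.0
ee_pos: [0.6147, 0.0608, 0.1903]
eef_rot: [0.707, 0.0, -0.707, 0.0]
ft_force: [1.3, -0.2, -0.4]
width: 0.0869
time: 25.6
ee_pos: [0.6144, 0.178, 0.118]
eef_rot: [-0.707, 0.001, 0.708, -0.0]
ft_force: [-0.4, -0.9, -0.6]
width: 0.0874
[0.61553941 0.17764624 0.1196267 ]
scene coarserim None [ 0.6374 -0.1787] 0.0318 48
scene coarserim 90 [ 0.6374 -0.1787] 0.0318 48
scene coarserim 110 [ 0.6373 -0.1788] 0.0317 47
scene base None [ 0.6358 -0.1812] 0.055 105
top coarserim None [ 0.6301 -0.1774] 0.032 0
top coarserim 90 [ 0.6308 -0.1774] 0.032 0
top coarserim 110 [ 0.6308 -0.1773] 0.032 0
top base None [ 0.634  -0.1853] 0.055 113
scene [406.2 256.9]
top [223.1 252.8]
25.7 [0.6155 0.1776 0.1196]
```

View pics/e1.png

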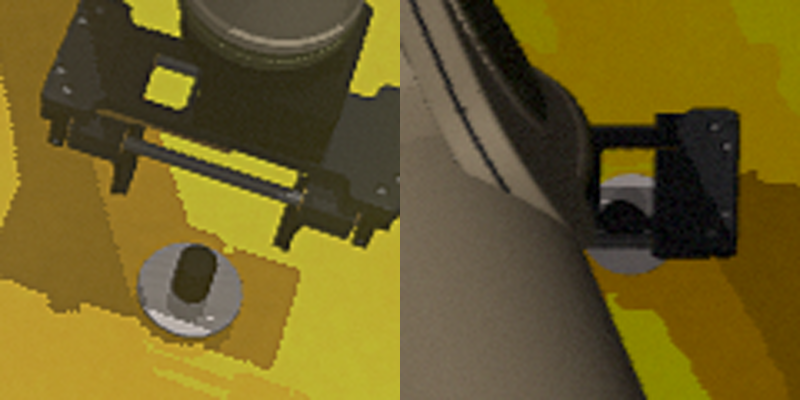

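```bash
python3 -m inch '[[[0,0.055,-0.2,0,0,0,0],[0,0.055,-0.4,0,0,0,0],[0,0.055,-0.6,0,0,0,0],[0,0.055,-0.75,0,0,0,0],[0,0.055,-0.77,0,0,0,0],[0,0.055,-0.77,0,0,0,0]]]'; python3 look.py e2
```

```text
time: 26.4
ee_pos: [0.6151, 0.1853, 0.027]
eef_rot: [0.707, -0.0, -0.707, -0.0]
ft_force: [0.4, -0.8, 1.1]
width: 0.0873
scene [403.  280.4]
top [229.7 257.7]
26.4 [0.6151 0.1853 0.027 ]
```

View pics/e2.png

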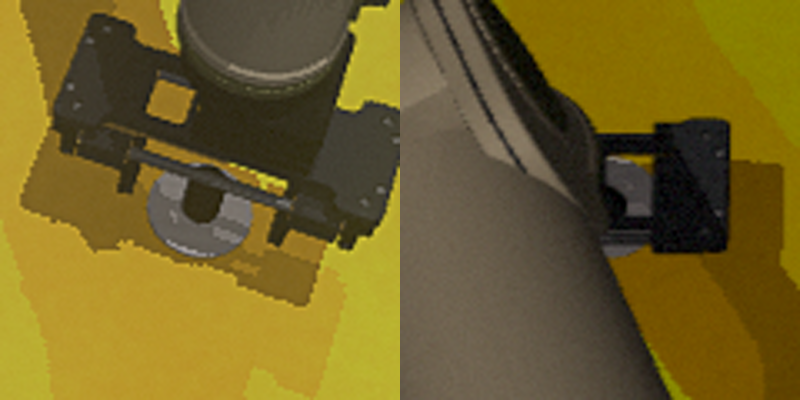

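```bash
python3 -m inch '[[[0,0,0,0,0,0,1],[0,0,0,0,0,0,1],[0,0,0,0,0,0,1],[0,0,0,0,0,0,1],[0,0,0,0,0,0,1],[0,0,0,0,0,0,1],[0,0,0,0,0,0,1],[0,0,0,0,0,0,1],[0,0,0,0,0,0,1],[0,0,0,0,0,0,1]]]' 20; python3 look.py e3
```

```text
time: 27.5
ee_pos: [0.6147, 0.1855, 0.0263]
eef_rot: [-0.707, 0.0, 0.707, -0.0]
ft_force: [0.6, -0.6, -0.3]
width: 0.0232
scene [403.2 280.4]
top [229.7 257.9]
27.5 [0.6147 0.1855 0.0263]
```

View pics/e3.png

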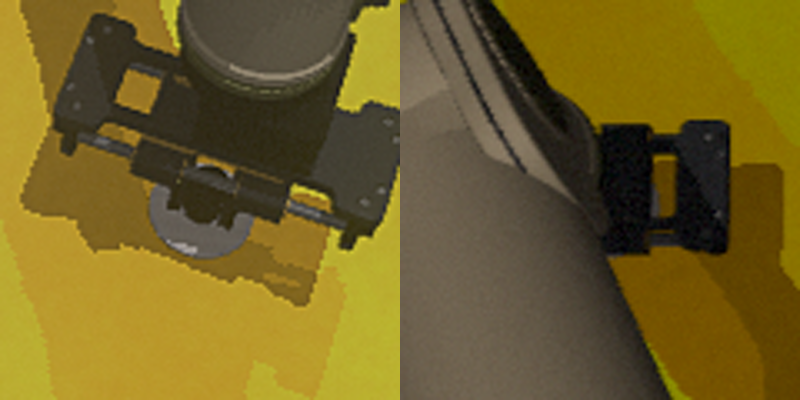

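```bash
python3 -m inch '[[[0,0,0.1,0,0,0,1],[0,0,0.3,0,0,0,1],[0,0,0.6,0,0,0,1],[0,0,0.9,0,0,0,1],[0,0,1,0,0,0,1],[0,0,1,0,0,0,1]]]';  python3 -m inch '[[[0,0,0.3,0,0,0,1],[0,0,0.55,0,0,0,1],[0,0,0.6,0,0,0,1],[0,0,0.6,0,0,0,1],[0,0,0.6,0,0,0,1]]]'; python3 look.py e4; cp pics/e4.png pics/e4a.png; python3 look.py e5 .635,-.181,.12
```

```text
time: 28.2
ee_pos: [0.6158, 0.1862, 0.1489]
eef_rot: [0.708, 0.0, -0.706, -0.0]
ft_force: [0.6, -0.0, -1.4]
width: 0.0238
time: 28.7
ee_pos: [0.6139, 0.1853, 0.216]
eef_rot: [-0.706, 0.0, 0.708, -0.0]
ft_force: [0.4, 0.3, -0.8]
width: 0.0233
scene [419.1 229.9]
top [205.7 247.7]
28.7 [0.6139 0.1853 0.216 ]
scene [233.4 207.9]
top [408.4 243. ]
28.8 [0.614  0.1853 0.2162]
```

View pics/e4a.png

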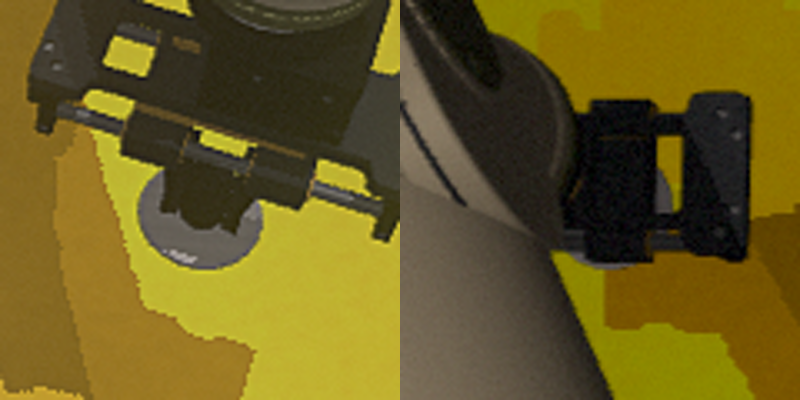

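View pics/e5.png

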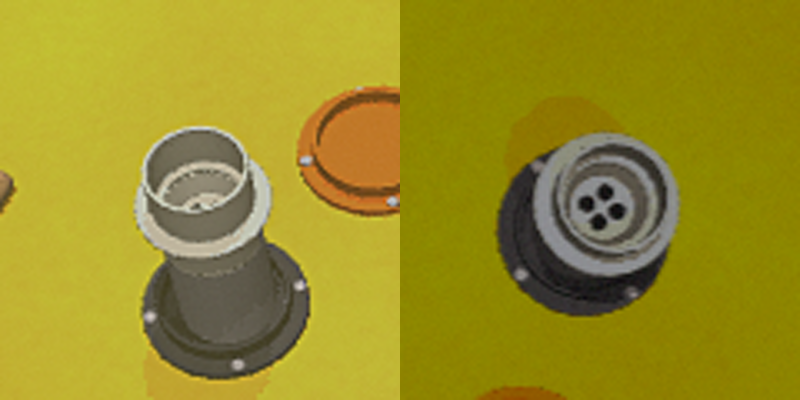

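Run:
```python
from fit import *
g=[.635,-.181]
for k in("top","scene"):
    im=cv2.imread(f"pics/e5_{k}_raw.png"); u,v=proj(k,[*g,.126])[0].astype(int)
    for th in (70,80,90):
        c,r,m=fit(k,cont(im,u,v,40,th),.126,g,.042); print(k,th,c.round(4),r.round(4),m)
```

```text
top 70 [ 0.6348 -0.1821] 0.041 125
top 80 [ 0.6348 -0.182 ] 0.0408 123
top 90 [ 0.6349 -0.1819] 0.0406 125
scene 70 [ 0.6369 -0.179 ] 0.0409 65
scene 80 [ 0.6371 -0.179 ] 0.0409 92
scene 90 [ 0.6364 -0.1794] 0.0408 80
```

```bash
python3 -m inch '[[[0.05,-0.3,0,0,0,0,1],[0.1,-0.65,0,0,0,0,1],[0.17,-1,0,0,0,0,1]]]';python3 -m inch '[[[0,-0.33,0,0,0,0,1],[0,-0.67,0,0,0,0,1],[0,-1,0,0,0,0,1]]]';python3 -m inch '[[[0.004,-0.3,0,0,0,0,1],[0.004,-0.6,0,0,0,0,1],[0.004,-0.9,0,0,0,0,1],[0.004,-1,0,0,0,0,1]]]';python3 -m inch '[[[0,-0.052,0,0,0,0,1],[0,-0.052,0,0,0,0,1],[0,-0.052,-0.05,0,0,0,1],[0,-0.052,-0.1,0,0,0,1],[0,-0.052,-0.1,0,0,0,1],[0,-0.052,-0.1,0,0,0,1]]]'; python3 look.py f1 .635,-.181,.16
```

```text
time: 29.2
ee_pos: [0.6348, 0.0646, 0.2178]
eef_rot: [-0.707, -0.0, 0.707, -0.001]
ft_force: [0.3, -0.6, -2.1]
width: 0.0234
time: 29.5
ee_pos: [0.6347, -0.0562, 0.2177]
eef_rot: [-0.707, 0.0, 0.707, -0.0]
ft_force: [0.7, -0.6, -1.8]
width: 0.0238
time: 29.9
ee_pos: [0.6345, -0.1798, 0.2174]
eef_rot: [-0.707, 0.003, 0.708, 0.001]
ft_force: [0.5, 0.5, -1.3]
width: 0.0233
time: 30.5
ee_pos: [0.6356, -0.1798, 0.2061]
eef_rot: [-0.707, -0.0, 0.707, -0.0]
ft_force: [0.0, -1.0, -1.0]
width: 0.0235
scene [230.5 196. ]
top [411.5 240.2]
30.5 [ 0.6356 -0.1798  0.2061]
```

View pics/f1.png

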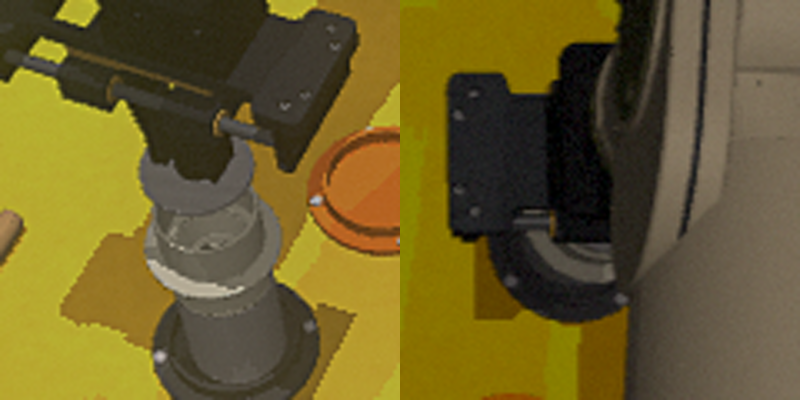

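```bash
python3 -m inch '[[[0,-0.004,-0.06,0,0,0,1],[0,-0.004,-0.12,0,0,0,1],[0,-0.004,-0.18,0,0,0,1],[0,-0.004,-0.22,0,0,0,1],[0,-0.004,-0.22,0,0,0,1]]]'; python3 look.py f2 .635,-.181,.16
```

```text
time: 31.1
ee_pos: [0.6351, -0.181, 0.1788]
eef_rot: [-0.707, -0.0, 0.708, 0.0]
ft_force: [0.5, -0.6, -0.8]
width: 0.0232
scene [230.5 196. ]
top [411.5 240.2]
31.1 [ 0.6351 -0.181   0.1788]
```

View pics/f2.png

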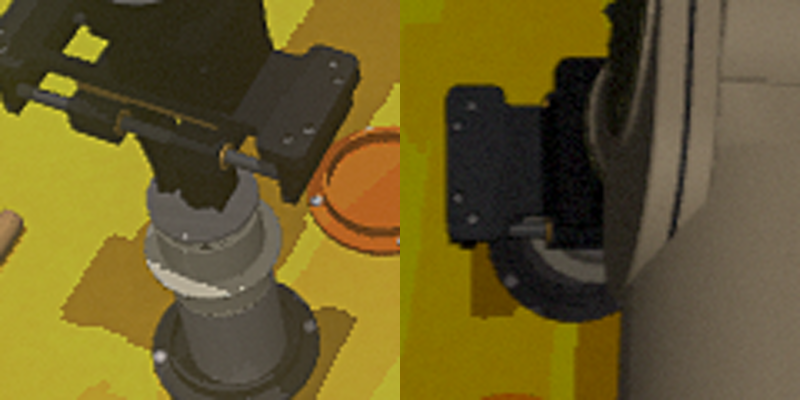

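```bash
python3 -m inch '[[[0,0,-0.03,0,0,0,1],[0,0,-0.05,0,0,0,1],[0,0,-0.05,0,0,0,1]]]'; python3 -m inch '[[[0,0,-0.01,0,0,0,1],[0,0,-0.01,0,0,0,1]]]';python3 -m inch '[[[0,0,-0.01,0,0,0,1],[0,0,-0.01,0,0,0,1]]]'
```

```text
time: 31.5
ee_pos: [0.6354, -0.181, 0.1735]
eef_rot: [-0.707, -0.0, 0.707, -0.0]
ft_force: [0.4, -0.7, -1.3]
width: 0.0236
time: 31.7
ee_pos: [0.6356, -0.181, 0.1727]
eef_rot: [-0.707, -0.0, 0.707, -0.0]
ft_force: [0.3, -0.1, -0.8]
width: 0.0233
time: 31.9
ee_pos: [0.6356, -0.181, 0.1715]
eef_rot: [-0.707, -0.0, 0.707, -0.0]
ft_force: [0.3, 0.5, -0.9]
width: 0.0236
```

```bash
python3 -m inch '[[[0,0,-0.01,0,0,0,1],[0,0,-0.01,0,0,0,1]]]';python3 -m inch '[[[0,0,-0.01,0,0,0,1],[0,0,-0.01,0,0,0,1]]]'
```

```text
time: 32.1
ee_pos: [0.6357, -0.1811, 0.1704]
eef_rot: [0.707, -0.0, -0.707, 0.0]
ft_force: [0.1, -0.4, -1.7]
width: 0.0233
time: 32.3
ee_pos: [0.636, -0.1811, 0.1702]
eef_rot: [0.708, -0.0, -0.707, 0.0]
ft_force: [-1.8, 0.4, 4.4]
width: 0.0232
```

Contact at 0.170 (expected 0.1705). Release, rise, and back off sideways once clear.

```bash
python3 -m inch '[[[0,0,0,0,0,0,0.6],[0,0,0,0,0,0,0.4],[0,0,0,0,0,0,0.2],[0,0,0,0,0,0,0.2],[0,0,0,0,0,0,0.2],[0,0,0.1,0,0,0,0.2],[0,0,0.3,0,0,0,0.2],[0,0,0.6,0,0,0,0.2],[0,0,0.7,0,0,0,0.2],[0,0,0.7,0,0,0,0.2]]]'; python3 -m inch '[[[-0.2,0.3,0,0,0,0,0],[-0.5,0.6,0,0,0,0,0],[-0.8,1,0,0,0,0,0],[-0.8,1,0,0,0,0,0]]]'; python3 -m inch '[[[-0.2,0.3,0,0,0,0,0],[-0.5,0.6,0,0,0,0,0],[-0.8,1,0,0,0,0,0],[-0.8,1,0,0,0,0,0],[-0.8,1,0,0,0,0,0]]]'; python3 look.py g1 .635,-.181,.12
python3 - <<'E'
from fit import *
for k in("top","scene"):
    im=cv2.imread(f"pics/g1_{k}_raw.png")
    for z,Rr,n,ths in((.163,.033,"lid",(None,80,100)),(.126,.042,"brim",(70,90)),(.006,.056,"base",(None,))):
      g=[.635,-.181];u,v=proj(k,[*g,z])[0].astype(int)
      for th in ths:
        c,r,m=fit(k,cont(im,u,v,45,th),z,g,Rr); print(k,n,th,c.round(4),r.round(4),m)
E
```

```text
time: 33.3
ee_pos: [0.6367, -0.1812, 0.2561]
eef_rot: [0.709, -0.0, -0.706, 0.0]
ft_force: [-0.0, -0.3, -0.6]
width: 0.0698
time: 33.7
ee_pos: [0.5368, -0.0561, 0.2524]
eef_rot: [-0.706, -0.002, 0.708, -0.002]
ft_force: [0.3, -0.7, -0.0]
width: 0.0859
time: 34.2
ee_pos: [0.4427, 0.06, 0.2528]
eef_rot: [-0.707, -0.001, 0.707, -0.001]
ft_force: [0.6, -0.9, -0.5]
width: 0.087
scene [233.4 207.9]
top [408.4 243. ]
34.2 [0.4427 0.06   0.2528]
top lid None [ 0.6314 -0.1804] 0.0348 3
top lid 80 [ 0.63   -0.1764] 0.033 0
top lid 100 [ 0.6315 -0.1791] 0.0356 28
top brim 70 [ 0.6348 -0.182 ] 0.0409 124
top brim 90 [ 0.6349 -0.1818] 0.0404 125
top base None [ 0.6339 -0.1852] 0.055 111
scene lid None [ 0.6371 -0.179 ] 0.0325 44
scene lid 80 [ 0.638  -0.1785] 0.0328 43
scene lid 100 [ 0.638  -0.1784] 0.0327 43
scene brim 70 [ 0.6363 -0.1792] 0.0411 70
scene brim 90 [ 0.6356 -0.1797] 0.041 86
scene base None [ 0.6356 -0.1813] 0.0552 107
```

View pics/g1.png

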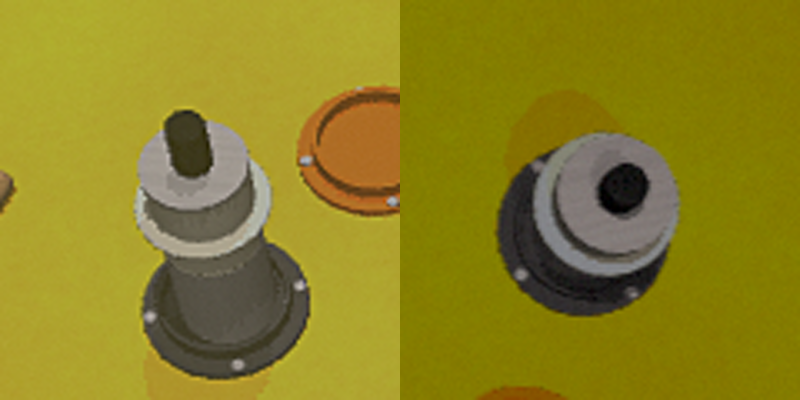

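View pics/g1_scene_raw.png

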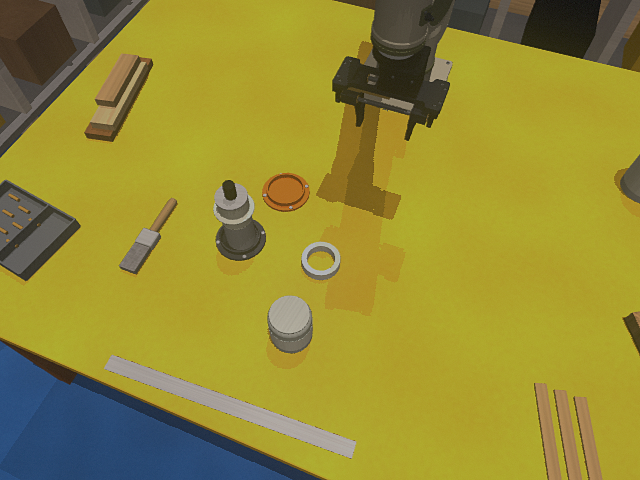

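```bash
python3 -c "
from bench import *
print(close_job()); print(read_state()['time'])"
```

```text
the job is handed in; nothing more can be done
None
the job is handed in; nothing more can be done
```

The straining tower is built and I handed the job in at about 34 s of the 106 s. The interface gives no verdict, so what follows rests on my own checks.

**What I did:** I placed the four parts one at a time: the pot in the dark ring stand (not the orange one), then the fine strainer, the brimmed coarse strainer and the lid. I lowered each until the force reading showed contact, then released it and backed away.

**Seating:** each part touched down within about 1 mm of its expected seated height.

| Part | TCP height at contact (m) | Expected (m) |
|---|---|---|
| Pot | 0.047 | 0.0465 |
| Fine strainer | 0.0905 | 0.090 |
| Coarse strainer | 0.133 | 0.133 |
| Lid | 0.170 | 0.1705 |

**Last pictures:** they show the tower upright, the lid closed flush and the arm well clear. The tin, tape roll and brush look to be in the same places as at the start; I judged that by eye and did not re-measure them.

**Checks that failed or disagreed:**
- **Camera disagreement:** the two cameras differ by about 2–4 mm horizontally throughout, so I used their average. It matched the gripper's own position to about 1–2 mm.
- **Lid from above:** the circle fit to the lid in the top view failed because the lid overlaps the pale brim. From the top I judged the lid by eye. The scene view put it 1–3 mm from the brim's centre, within the 5 mm limit.

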